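Open the slide-lid gift box and set the soap out on its tray

TASK

Open the wooden gift box by sliding its lid out along the grooves, and lay the lid right way up and flat on the bare table; it only comes out at one end, and it does not show from above which, so feel for it and do not force it or shove the box along. Then lift the soap out of the box and lay it flat, wrapped side up as it was, in the middle of the single tray behind the box, setting it down rather than dropping it. Leave the other things on the table where they stand.

Things in the scene. Friction and masses are not known exactly. Their poses are not given: they have to be found in the camera images.
- gift_box: heavy (2.2 kg) loose pale wooden box, 200 mm long (its y axis), 120 mm wide (x), 64 mm tall; origin at the centre of its underside. Both ends look alike. The lips over its lid grooves are at height 57 to 64 mm, along both long sides, 92 mm apart. Inside, the floor is 8 mm above the underside; free space 92 mm in x by 136 mm in y. Above about 10 N of push the box itself starts to slide. Bare table for the lid reaches 300 mm from the box's centre past either end.
- track (a point): middle of the box's lid grooves, on its centre line, 48 mm above its underside; the lid slides along the y of this frame. A hidden block stops it after at most 9 mm toward one end (+y or -y, different each time, not visible from above); toward the other end it runs freely, needs a few newtons, and is clear of the grooves after 195 mm.
- lid_grip (a point): centre of the grip batten on the loose wooden lid (0.14 kg): batten 70 mm along x (across the box), 16 mm along y, 20 mm tall, on the middle of the lid panel of 104 (x) by 190 (y) by 6 mm; point 10 mm above the panel's upper face. Lid shut: 64 mm above the box's underside. Two 9 mm ribs under the panel are its feet: when it lies right way up on the table this point is 25 mm above the table.
- soap_mid (a point): centre (half-way up) of the wrapped bar of soap lying in the box under the lid: 52 mm along its x, 78 mm along its y, 26 mm tall (z), 0.11 kg. Its 78 mm side lies across the box, its 52 mm side along the box's y, with 32 mm or more free space to the partitions at either side along y.
- tray_top (a point): centre of the upper face of the single cream decoupage tray with a butterfly, flat, 108 mm (x) by 176 mm (y) by 8 mm, fixed on the table behind the box; upper face 8 mm above the table
- tin_fig: small round red-and-grey candle tin, 64 mm across, 45 mm tall; bystander, origin at the centre of its underside
- dish: shallow round glass dish, 93 mm across, 20 mm tall; bystander, origin at the centre of its underside
- glass_candle: candle in a glass, 66 mm across, 101 mm tall; bystander, origin at the centre of its underside
- mug_pavilion: glazed mug with a printed band, 82 mm tall, about 111 mm over its handle; bystander, origin at its underside

How it is judged:
On the way, in this order (a step that is already met when the one before it is completed fails the run):
1. the lid is slid most of its way out, still in its grooves ((y of lid_grip in the frame of gift_box between 0.1 and 0.17 m or y of lid_grip in the frame of gift_box between -0.17 and -0.1 m) and x of lid_grip in the frame of gift_box between -0.01 and 0.01 m and z of lid_grip in the frame of gift_box between 0.052 and 0.076 m), for 0.05 s.
2. the lid lies flat and right way up on the table, released (height (world z) of lid_grip below 0.03 m and angle between lid_grip's own z axis and vertical below 0.1 rad and contact force between the fingers and lid below 0.1 N), for 0.2 s.
3. the soap is lifted clear of the box (z of soap_mid in the frame of gift_box above 0.08 m), for 0.1 s.
At the end, for the whole second after the job is handed in: The lid lies right way up and flat (within 0.1 rad) on the table itself, released and at rest; the soap lies flat (within 0.1 rad), right way up, at rest and released on the tray, its centre within 30 mm of the tray's centre; the box is within 40 mm of where it stood (all of step 2 and linear speed of each of lid, soap below 0.02 m/s and horizontal distance between soap_mid and tray_top below 0.03 m and z of soap_mid in the frame of tray_top between 0.008 and 0.018 m and angle between soap_mid's own z axis and vertical below 0.1 rad and contact force between the fingers and soap below 0.1 N and distance of gift_box from where it was at the start of the episode below 0.04 m); the robot touches nothing.
It fails at once if the box is shoved more than 40 mm (distance of gift_box from where it was at the start of the episode above 0.04 m).
It fails at once if the soap is dropped (falls free faster than 0.8 m/s) (linear speed of soap above 0.8 m/s and contact force between the fingers and soap below 0.1 N).
It fails at once if a bystander is moved more than 40 mm (distance of any of tin_fig, dish, glass_candle, mug_pavilion from where it was at the start of the episode above 0.04 m).
It also fails if it takes over 61 s, if anything falls off the work surface, if the arm or the gripper's body presses on something with over 40 N, if the wrist force passes 120 N, or if a joint passes its speed limit or range.

ROBOT

A 6-joint arm with a two-finger parallel gripper is mounted at the origin on a cart in front of the work surface, level with it; the furniture and walls round the work are solid. World frame = base frame: x ahead of the robot, y to its left, z up, the work surface at z = 0. Lengths are in m, angles in rad, forces in N, time in s.
With the tool pointing down it reaches from about 0.3 to 0.775 m from the base axis. Payload 14.6 kg.
Tool frame: the origin (TCP) lies midway between the tips of the shut fingers; the grasp point (between the pads) lies 19 mm behind it; z points along the fingers, y is the line along which they close (so a half turn about z gives the same grasp; the last joint's range is limited). The gripper opens to 94 mm and grips with 3 to 60 N. Pads are 16 mm wide; open, the fingers measure 119 mm over their backs; the gripper's body (75 mm by 177 mm) begins 78 mm behind the grasp point.
Start: joints at [-1.344, 0.3, 1.521, -0, 1.321, -0.067], TCP at [0.159, -0.526, 0.205] pointing down, gripper open.
Joint ranges: [-3.03, 3.03], [-0.79, 2.21], [0.23, 2.52], [-1.04, 4.18], [0, 3.07], [-2.55, 2.55]. Speed limits (rad/s): [2.22, 2.22, 2.57, 3.14, 3.14, 3.14].

INTERFACE

Orientations are given as [roll, pitch, yaw] about the fixed x, y, z axes, in that order (R = Rz(yaw) Ry(pitch) Rx(roll)).
In Python, from station import ctrl gives the robot as it stands. The module is installed in compiled form; this text tells all that it offers.
- The arm moves only by the tool servo_tool, never from a script. Its argument "plan" is a list of rows, each a list of 7 numbers: the opening in per cent of the stroke, from 0 (shut) to 100 (fully open), then the shift along the tool's x, y, z in m, then the turn, a rotation vector about the tool's x, y, z in rad. A call has exactly 8 rows; each row shifts and turns the commanded pose from where the row before left it, along the tool's axes as they then stand; what a row does not reach is not made up. A row lasts 1/8 s, in which the tool goes at most 62.5 mm and 10.7 degrees, less where a joint would pass 70% of its speed; a pose out of reach is approached as far as the arm can. A call with a gripper value outside its range is refused whole. The fingers move at their own pace and stop on an object; "force" is the grip in N (left out, the last holds). Time passes only in rows, so rows that do not move let the fingers close, or fill a call up. It gives the time, the measured TCP pose, the force, the opening and the grip force at its end, in the units of the state.
- ctrl.get_obs(): the state, without advancing time (a new reading comes with each control period).
- ctrl.camera(name): name is "side" or "top" or "wrist"; returns a dict with "pixels" (420x560x3 uint8, red, green, blue), "z_map" (420x560 float32, m along the optical axis (not along the pixel's ray), 0 where there is no reading), "mtx" (3x3 intrinsics, pixels), "dist" ([k1, k2, p1, p2, k3] as OpenCV has them; the pictures are not rectified), "pose" (4x4, takes a point from camera to world coordinates). Camera axes: x right, y up, looking along -z (the intrinsics and any distortion apply to the point x, -y, -z); pixel columns grow to the right and rows downward; lengths in m; the calibration is good to about 2 mm. A picture is of the moment at which its call begins.
- ctrl.hand_in(): hands the job in; it is judged then, once.
The state is a dict: "time_s": time; "qpos": joint angles; "joint_vel": joint speeds; "tau": joint torques, N m; "ee_pos": TCP position; "eef_rot": TCP orientation; "force": force on the tool from outside, world axes, zero at the start; "moment": the same for the moment, N m; "grip_width": finger opening in m; "grip_force": force on a finger pad.
Only numpy, scipy, OpenCV 4.12 (cv2) and the standard library are available. Lean on these libraries where they do the work, as an engineer would, in place of code of your own. Each camera call takes 0.05 s, during which the arm holds its last target. There are 200 camera calls.

## Working session

There is one attempt and no reset: what is moved stays moved. The work goes in short steps, Python scripts to look and compute and a tool call to move; the robot and the scene stay as the last step left them, time stands still between calls to the robot, and variables do not carry over. Pictures are saved under pics/ and viewed, at most 10 in all, crops included, and the job is handed in when it is done.

Besides the shell and the picture viewer there is one more tool, called after "Request:" as name([rows], argument=value, ...), one row to a line, values as JSON. servo_tool: Moves the arm, as the interface text tells. Its arguments: {"type":"object","properties":{"plan":{"type":"array","items":{"type":"array","items":{"type":"number"}}},"force":{"type":"number"}},"required":["plan"]}

```bash
mkdir -p pics
cat > h.py <<'E'
import numpy as np, cv2
from station import ctrl
def world(c):
    z=c["z_map"]; h,w=z.shape
    u,v=np.meshgrid(np.arange(w,dtype=np.float64),np.arange(h,dtype=np.float64))
    p=cv2.undistortPoints(np.stack([u,v],-1).reshape(-1,1,2),c["mtx"],c["dist"]).reshape(h,w,2)
    P=np.stack([p[...,0]*z,-p[...,1]*z,-z],-1)
    W=P@c["pose"][:3,:3].T+c["pose"][:3,3]
    W[z==0]=np.nan
    return W
def save(c,n): cv2.imwrite(f"pics/{n}.png",c["pixels"][...,::-1])
E
python3 - <<'E'
from h import *
o=ctrl.get_obs();print(o)
c=ctrl.camera("top");save(c,"top0");W=world(c);np.save("top0.npy",W)
d=ctrl.camera("side");save(d,"side0")
m=(W[...,2]>0.05)&(W[...,2]<0.07);
n,l,s,ce=cv2.connectedComponentsWithStats(m.astype(np.uint8))
for i in range(1,n):
    if s[i,4]>150: print(s[i],np.nanmean(W[l==i],0))
print(c["pose"])
E
```

```text
{'time_s': 0.0, 'qpos': array([-1.34358176e+00,  3.00477804e-01,  1.52156721e+00, -2.49533254e-05,
        1.32069369e+00, -6.66103032e-02]), 'joint_vel': array([-0.00175075,  0.00100211, -0.00160012, -0.0010433 , -0.00027394,
       -0.00028998]), 'tau': array([-4.04306365e-04, -5.31810558e+01, -3.52739882e+01,  7.07698544e-02,
        2.44465366e-02, -2.07552062e-04]), 'ee_pos': array([ 0.15921606, -0.52618296,  0.20488852]), 'eef_rot': array([-3.14044753e+00, -5.21665174e-05,  2.93831032e-01]), 'force': array([-0.19984322, -0.01292265, -0.02762119]), 'moment': array([0.00520432, 0.02457037, 0.01143015]), 'grip_force': 0.0, 'grip_width': 0.09365260953893052}
[ 184   25   53   58 1498] [1.1507402  0.24533704 0.06528351]
[139 188  17  18 228] [0.6642846  0.42775369 0.06195076]
[ 262  221   67   44 2084] [ 0.52683228 -0.04576151  0.05784832]
[[ 0.01967571  0.99158932 -0.12791983  0.43139354]
 [-0.99979095  0.0202253   0.00299872 -0.00153644]
 [ 0.00556071  0.12783408  0.99177998  1.52734239]
 [ 0.          0.          0.          1.        ]]
```

View pics/top0.png

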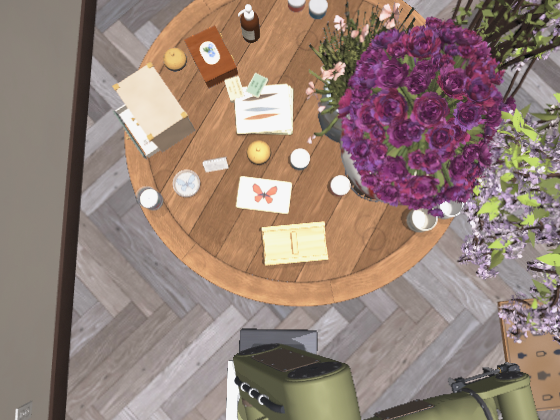

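View pics/side0.png

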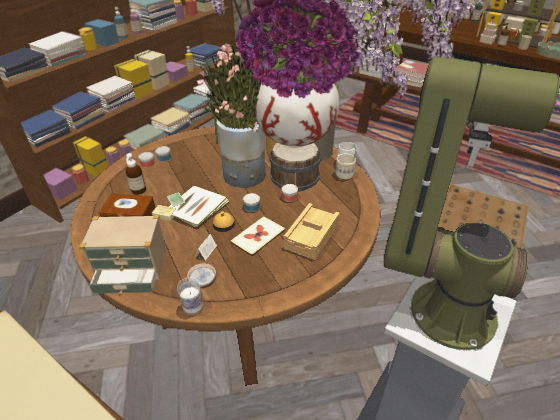

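The top view shows the box at (295,243), with its batten at (295,243). The tray is at (264,195), and the flowers and vase are to the right and behind. The side view confirms this: the lid is shut and the tin is beside the vase, behind the box. Next I'll fit the poses.

Run:
```python
from h import *
W=np.load("top0.npy");img=cv2.imread("pics/top0.png")
r=np.zeros(W.shape[:2],bool);r[205:280,245:345]=1
def rect(m,n):
    p=W[m][:,:2].astype(np.float32)*1000
    print(n,len(p),cv2.minAreaRect(p),p.mean(0),np.median(W[m][:,2]))
rect(r&(W[...,2]>0.045)&(W[...,2]<0.085),"box")
rect(r&(W[...,2]>0.069)&(W[...,2]<0.085),"batten")
t=np.zeros_like(r);t[170:218,230:298]=1
g=img.min(-1)>150
m=(t&g).astype(np.uint8);n,l,s,_=cv2.connectedComponentsWithStats(m);k=1+s[1:,4].argmax()
rect(l==k,"tray")
# table height & flowers' lowest near the work area
f=(W[...,0]>0.3)&(W[...,0]<0.75)&(W[...,1]<-0.05)&(W[...,1]>-0.45)&(W[...,2]>0.09)
for x0 in np.arange(.3,.75,.05):
    q=W[f&(W[...,0]>=x0)&(W[...,0]<x0+.05)]
    if len(q): print(round(x0,2),len(q),q[:,1].max().round(3),q[:,2].min().round(3),q[:,2].max().round(3))
print(W[200:300:20,250][:, 2],[W[y,x] .round(3) for y,x in [(185,341),(158,300),(295,295),(285,380),(240,400)]])
```

```text
box 2345 ((527.2900390625, -46.59436798095703), (120.08818054199219, 199.55117797851562), 6.517274379730225) [527.0556   -45.953747] 0.05665667643372152
batten 166 ((527.1095581054688, -47.020103454589844), (118.292724609375, 198.37232971191406), 6.3339362144470215) [527.27496  -44.673683] 0.07356940369120668
tray 1505 ((686.0001220703125, 57.30927276611328), (173.66033935546875, 106.23355102539062), 82.31723022460938) [nan nan] nan
0.35 19 -0.441 0.618 0.72
0.4 101 -0.438 0.555 0.766
0.45 842 -0.404 0.441 0.811
0.5 1734 -0.384 0.453 0.81
0.55 3710 -0.204 0.469 0.807
0.6 4881 -0.168 0.308 0.779
0.65 5056 -0.14 0.305 0.761
0.7 5010 -0.13 0.308 0.728
[ 0.01331866 -0.00163403  0.00187783  0.00110593 -0.00085053] [array([ 0.718, -0.195,  0.046]), array([ 0.804, -0.06 ,  0.049]), array([ 0.361, -0.052,  0.002]), array([ 0.398, -0.329,  0.003]), array([ 0.546, -0.396,  0.003])]
```

Request:
servo_tool([
  [100,0,0,0,0,0,0.18],
  [100,0.03,-0.031,0,0,0,0],
  [100,0.03,-0.031,0,0,0,0],
  [100,0.03,-0.031,0,0,0,0],
  [100,0.03,-0.031,0,0,0,0],
  [100,0.03,-0.031,0,0,0,0],
  [100,0.03,-0.031,0,0,0,0],
  [100,0.03,-0.031,0,0,0,0],
], force=25)

```text
time_s: 1.1
ee_pos: [0.3439, -0.2857, 0.2053]
eef_rot: [-3.141, 0.0, 0.114]
force: [0.4, -0.9, -0.2]
grip_width: 0.0941
grip_force: 0.0
```

Request:
servo_tool([
  [100,0.03,-0.031,0.01,0,0,0],
  [100,0.03,-0.031,0.01,0,0,0],
  [100,0.03,-0.031,0.01,0,0,0],
  [100,0.03,-0.031,0.01,0,0,0],
  [100,0.03,-0.031,0.01,0,0,0],
  [100,0.03,-0.031,0.01,0,0,0],
  [100,0.03,-0.031,0.005,0,0,0],
  [100,0,0,0,0,0,0],
])

```text
time_s: 2.1
ee_pos: [0.5278, -0.0456, 0.1395]
eef_rot: [-3.141, 0.001, 0.117]
force: [0.6, -1.0, 0.1]
grip_width: 0.094
grip_force: 0.0
```

```bash
cat >> h.py <<'E'
from scipy.spatial.transform import Rotation as R
def to(x,y,z,yaw):
    o=ctrl.get_obs();T=R.from_euler("xyz",o["eef_rot"]);G=R.from_euler("xyz",[np.pi,0,yaw])
    print("pos",o["ee_pos"].round(4),o["eef_rot"].round(3),"t",round(o["time_s"],2),"F",o["force"].round(2),"w",round(o["grip_width"],4),
     "shift",T.inv().apply(np.array([x,y,z])-o["ee_pos"]).round(4),"turn",(T.inv()*G).as_rotvec().round(4))
E
python3 - <<'E'
from h import *
c=ctrl.camera("wrist");save(c,"w0");W=world(c);np.save("w0.npy",W)
for lo,hi in [(.045,.085),(.067,.085),(.06,.067)]:
    m=(W[...,2]>lo)&(W[...,2]<hi)&(abs(W[...,0]-.527)<.1)&(abs(W[...,1]+.046)<.14)
    p=W[m][:,:2].astype(np.float32)*1000
    print(len(p),cv2.minAreaRect(p) if len(p) else 0)
to(.527,-.046,.058,.114)
E
```

```text
23816 ((526.6647338867188, -47.82836151123047), (120.66594696044922, 200.9154510498047), 6.564641952514648)
1337 ((527.6193237304688, -46.17261505126953), (69.09337615966797, 15.706781387329102), 6.919829368591309)
5887 ((526.505615234375, -47.40937805175781), (120.64460754394531, 199.59097290039062), 6.6405229568481445)
pos [ 0.5272 -0.0467  0.1398] [-3.141e+00  1.000e-03  1.160e-01] t 2.15 F [ 0.28  0.02 -0.26] w 0.094 shift [-0.0001 -0.0007  0.0818] turn [-0.0003  0.0012  0.0017]
```

View pics/w0.png

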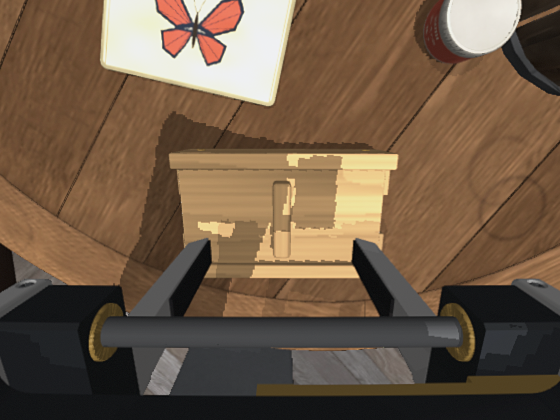

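The wrist view shows the batten at (282,218), centred between the fingers and square to the box. I'll go down and grip it.

Request:
servo_tool([
  [100,0,0,0.03,0,0,0],
  [100,0,0,0.03,0,0,0],
  [100,0,0,0.02,0,0,0],
  [0,0,0,0,0,0,0],
  [0,0,0,0,0,0,0],
  [0,0,0,0,0,0,0],
  [0,0,0,0,0,0,0],
  [0,0,0,0,0,0,0],
], force=25)

```text
time_s: 3.15
ee_pos: [0.5274, -0.0475, 0.0607]
eef_rot: [3.141, -0.0, 0.114]
force: [0.0, -0.2, -1.4]
grip_width: 0.0475
grip_force: 0.0
```

```bash
python3 -c "
from h import *
to(.527,-.046,.058,.114)"
```

```text
pos [ 0.5274 -0.0475  0.0607] [ 3.141 -0.     0.114] t 3.15 F [ 0.03 -0.22 -1.36] w 0.0475 shift [-0.0002 -0.0016  0.0027] turn [ 0.0001 -0.0004 -0.0001]
```

Fingers are slow; keep closing.

Request:
servo_tool([
  [0,0,0,0.002,0,0,0],
  [0,0,0,0,0,0,0],
  [0,0,0,0,0,0,0],
  [0,0,0,0,0,0,0],
  [0,0,0,0,0,0,0],
  [0,0,0,0,0,0,0],
  [0,0,0,0,0,0,0],
  [0,0,0,0,0,0,0],
])

```text
time_s: 4.15
ee_pos: [0.5272, -0.0476, 0.0584]
eef_rot: [-3.142, 0.0, 0.114]
force: [-0.5, 1.4, -1.2]
grip_width: 0.0156
grip_force: 25.0
```

Request:
servo_tool([
  [0,0,0.001,0,0,0,0],
  [0,0,0.001,0,0,0,0],
  [0,0,0.001,0,0,0,0],
  [0,0,0.001,0,0,0,0],
  [0,0,0.001,0,0,0,0],
  [0,0,0.001,0,0,0,0],
  [0,0,0.001,0,0,0,0],
  [0,0,0.001,0,0,0,0],
])

```text
time_s: 5.15
ee_pos: [0.5282, -0.0556, 0.0584]
eef_rot: [-3.142, 0.0, 0.114]
force: [0.9, 0.1, -1.9]
grip_width: 0.0157
grip_force: 25.0
```

Request:
servo_tool([
  [0,0,0.001,0,0,0,0],
  [0,0,0.001,0,0,0,0],
  [0,0,0.001,0,0,0,0],
  [0,0,0,0,0,0,0],
  [0,0,0,0,0,0,0],
  [0,0,0,0,0,0,0],
  [0,0,0,0,0,0,0],
  [0,0,0,0,0,0,0],
])

```text
time_s: 6.15
ee_pos: [0.5285, -0.0585, 0.0584]
eef_rot: [-3.142, -0.0, 0.114]
force: [0.5, -0.4, -3.1]
grip_width: 0.0159
grip_force: 25.0
```

Request:
servo_tool([
  [0,0,0.001,0,0,0,0],
  [0,0,0.001,0,0,0,0],
  [0,0,0.001,0,0,0,0],
  [0,0,0.001,0,0,0,0],
  [0,0,0.001,0,0,0,0],
  [0,0,0.001,0,0,0,0],
  [0,0,0.001,0,0,0,0],
  [0,0,0.001,0,0,0,0],
])

```text
time_s: 7.15
ee_pos: [0.5294, -0.0665, 0.0584]
eef_rot: [-3.142, 0.0, 0.114]
force: [0.3, -0.7, -1.3]
grip_width: 0.0157
grip_force: 25.0
```

Run:
```python
from h import *
c=ctrl.camera("wrist");save(c,"w1");W=world(c)
m=(W[...,2]>.06)&(W[...,2]<.067)&(abs(W[...,0]-.527)<.1)&(abs(W[...,1]+.046)<.14)
p=W[m][:,:2].astype(np.float32)*1000
print(len(p),cv2.minAreaRect(p))
to(.527,-.046,.058,.114)
```

```text
8180 ((533.4664306640625, -46.55506134033203), (107.2568130493164, 200.1128387451172), 6.619822978973389)
pos [ 0.5294 -0.0666  0.0584] [ 3.142 -0.     0.114] t 7.2 F [ 0.17 -0.07 -2.09] w 0.0157 shift [-0.0001 -0.0207  0.0004] turn [ 0.     -0.     -0.0002]
```

View pics/w1.png

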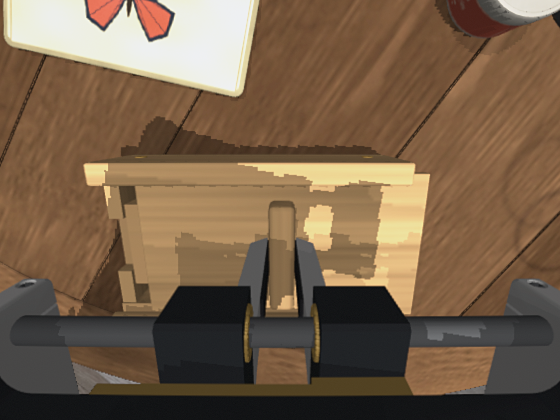

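The lid's right edge at (430,240) now sticks out past the box end at (415,170), and the box hasn't moved. So -y is the free end, and I'll keep sliding that way.

Request:
servo_tool([
  [0,0,0.008,0,0,0,0],
  [0,0,0.015,0,0,0,0],
  [0,0,0.016,0,0,0,0],
  [0,0,0.016,0,0,0,0],
  [0,0,0.016,0,0,0,0],
  [0,0,0.016,0,0,0,0],
  [0,0,0.016,0,0,0,0],
  [0,0,0.01,0,0,0,0],
])

```text
time_s: 8.2
ee_pos: [0.5423, -0.1797, 0.0584]
eef_rot: [-3.142, 0.0, 0.113]
force: [-0.6, -0.9, -1.2]
grip_width: 0.0157
grip_force: 25.0
```

Request:
servo_tool([
  [0,0,0,0,0,0,0],
  [0,0,0.008,0,0,0,0],
  [0,0,0.012,0,0,0,0],
  [0,0,0.015,0,0,0,0],
  [0,0,0.015,0,0,0,0],
  [0,0,0.015,0,0,0,0],
  [0,0,0.015,0,0,0,0],
  [0,0,0,0,0,0,0],
])

```text
time_s: 9.2
ee_pos: [0.5513, -0.2592, 0.0583]
eef_rot: [3.142, -0.0, 0.113]
force: [-0.5, 0.1, -1.5]
grip_width: 0.0159
grip_force: 25.0
```

Run:
```python
from h import *
c=ctrl.camera("wrist");save(c,"w2");W=world(c)
c=ctrl.camera("top");W=world(c)
m=(W[...,2]>.052)&(W[...,2]<.07)&(W[...,0]<.62)&(W[...,0]>.44)&(W[...,1]>-.15)&(W[...,1]<.08)
p=W[m][:,:2].astype(np.float32)*1000
print(len(p),cv2.minAreaRect(p))
to(.53,-.27,.02,.114)
```

```text
556 ((527.4998779296875, -46.92991638183594), (120.39656829833984, 198.85182189941406), 6.477009296417236)
pos [ 0.5513 -0.2581  0.0583] [-3.141  0.     0.114] t 9.3 F [-0.68  0.33 -2.34] w 0.0158 shift [-0.0225  0.0094  0.0383] turn [-0.0002  0.0002 -0.0004]
```

View pics/w2.png

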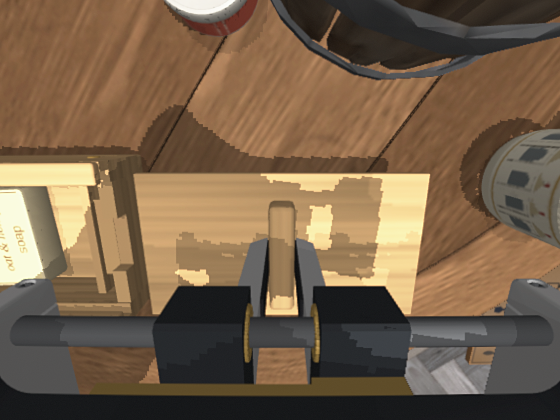

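The lid is fully out: its left edge is at column 135, just past the box end. The soap is visible at (20,235), and the mug at (520,190) is clear. I'll lower the lid.

Request:
servo_tool([
  [0,0,0,0.01,0,0,0],
  [0,0,0,0.01,0,0,0],
  [0,0,0,0.008,0,0,0],
  [0,0,0,0.005,0,0,0],
  [0,0,0,0.003,0,0,0],
  [0,0,0,0.001,0,0,0],
  [0,0,0,0.001,0,0,0],
  [0,0,0,0,0,0,0],
])

```text
time_s: 10.3
ee_pos: [0.5514, -0.2582, 0.0206]
eef_rot: [3.142, -0.0, 0.114]
force: [1.2, 0.7, -2.1]
grip_width: 0.0157
grip_force: 25.0
```

Request:
servo_tool([
  [0,0,0,0.001,0,0,0],
  [0,0,0,0,0,0,0],
  [40,0,0,0,0,0,0],
  [40,0,0,0,0,0,0],
  [40,0,0,0,0,0,0],
  [40,0,0,0,0,0,0],
  [40,0,0,0,0,0,0],
  [40,0,0,0,0,0,0],
])

```text
time_s: 11.3
ee_pos: [0.5513, -0.2582, 0.0194]
eef_rot: [-3.142, 0.0, 0.114]
force: [0.5, -0.4, 1.2]
grip_width: 0.0373
grip_force: 0.0
```

Request:
servo_tool([
  [80,0,0,-0.015,0,0,0],
  [80,0,0,-0.03,0,0,0],
  [80,0,0,-0.04,0,0,0],
  [80,0,0,-0.035,0,0,0],
  [80,0,-0.05,0,0,0,0],
  [80,0,-0.06,0,0,0,0],
  [80,0,-0.06,0,0,0,0],
  [80,0,-0.042,0,0,0,0],
])

```text
time_s: 12.3
ee_pos: [0.5269, -0.0454, 0.1408]
eef_rot: [3.141, -0.001, 0.115]
force: [-0.2, -0.3, 0.4]
grip_width: 0.0751
grip_force: 0.0
```

Run:
```python
from h import *
c=ctrl.camera("wrist");save(c,"w3");W=world(c)
d=np.array([W[...,0]-.527,W[...,1]+.047]);
bx=d[0]*np.cos(.114)+d[1]*np.sin(.114);by=-d[0]*np.sin(.114)+d[1]*np.cos(.114)
m=(abs(bx)<.045)&(abs(by)<.066)&(W[...,2]>.027)&(W[...,2]<.045)
p=W[m][:,:2].astype(np.float32)*1000
print(len(p),cv2.minAreaRect(p),np.median(W[m][:,2]))
c=ctrl.camera("top");T=world(c)
m=(T[...,0]>.45)&(T[...,0]<.62)&(T[...,1]>-.38)&(T[...,1]<-.15)&(T[...,2]>.008)&(T[...,2]<.05)
p=T[m];print(len(p),cv2.minAreaRect(p[:,:2].astype(np.float32)*1000),np.percentile(p[:,2],[2,10,50,90,98]))
to(.527,-.047,.013,.114)
```

```text
3689 ((525.8186645507812, -47.93400573730469), (78.1298599243164, 52.06031036376953), 8.802597999572754) 0.03387133105371337
1860 ((537.8155517578125, -268.455322265625), (218.6416473388672, 163.0164794921875), 89.75418090820312) [0.00899063 0.01183184 0.01649896 0.02204775 0.03675971]
pos [ 0.5271 -0.0444  0.1408] [-3.142e+00 -1.000e-03  1.170e-01] t 12.4 F [-0.8  -0.38 -1.06] w 0.0756 shift [-0.0005  0.0026  0.1278] turn [-0.0001 -0.0014  0.0034]
```

View pics/w3.png

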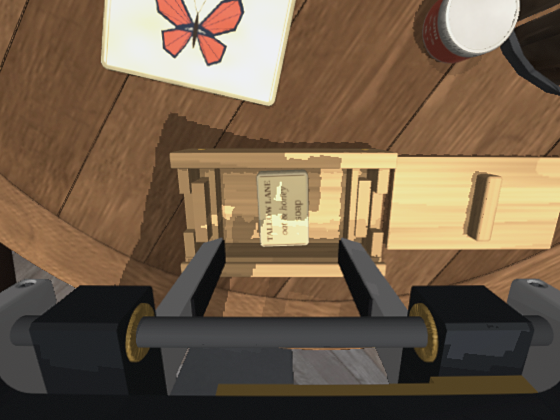

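The open box shows the soap at (283,209), well clear of the partitions, turned slightly to a yaw of 8.8°. The lid lies flat on the table at right. I'll go down and grip the soap.

Request:
servo_tool([
  [80,-0.001,0.0035,0,0,0,-0.038],
  [80,0,0,0.03,0,0,0],
  [80,0,0,0.03,0,0,0],
  [80,0,0,0.03,0,0,0],
  [80,0,0,0.02,0,0,0],
  [80,0,0,0.012,0,0,0],
  [80,0,0,0.006,0,0,0],
  [40,0,0,0,0,0,0],
], force=15)

```text
time_s: 13.4
ee_pos: [0.5269, -0.0513, 0.0118]
eef_rot: [3.141, -0.0, 0.152]
force: [-0.7, -0.0, 0.6]
grip_width: 0.0683
grip_force: 0.0
```

Request:
servo_tool([
  [40,0,0,0,0,0,0],
  [40,0,0,0,0,0,0],
  [40,0,0,0,0,0,0],
  [40,0,0,0,0,0,0],
  [40,0,0,0,0,0,0],
  [40,0,0,0,0,0,0],
  [40,0,0,0,0,0,0],
  [40,0,0,0,0,0,0],
])

```text
time_s: 14.4
ee_pos: [0.527, -0.0511, 0.0121]
eef_rot: [3.141, -0.001, 0.152]
force: [-1.6, 0.7, 6.6]
grip_width: 0.0517
grip_force: 15.0
```

Request:
servo_tool([
  [40,0,0,-0.005,0,0,0],
  [40,0,0,-0.015,0,0,0],
  [40,0,0,-0.025,0,0,0],
  [40,0,0,-0.03,0,0,0],
  [40,0,0,-0.03,0,0,0],
  [40,0,0,-0.025,0,0,0],
  [40,0,0,-0.01,0,0,0],
  [40,0,0,0,0,0,0],
])

```text
time_s: 15.4
ee_pos: [0.5267, -0.0512, 0.1518]
eef_rot: [3.141, -0.001, 0.152]
force: [-0.2, 0.4, -2.1]
grip_width: 0.0518
grip_force: 15.0
```

Run:
```python
from h import *
o=ctrl.get_obs();print(o["grip_force"])
to(.687,.057,.152,-.134)
to(.687,.057,.152,.152)
```

```text
14.999831020832062
pos [ 0.5267 -0.0512  0.1518] [ 3.141e+00 -1.000e-03  1.520e-01] t 15.4 F [-0.15  0.43 -2.11] w 0.0518 shift [ 0.1748 -0.0827 -0.    ] turn [ 1.000e-04 -8.000e-04  2.858e-01]
pos [ 0.5267 -0.0512  0.1518] [ 3.141e+00 -1.000e-03  1.520e-01] t 15.4 F [-0.15  0.43 -2.11] w 0.0518 shift [ 0.1748 -0.0827 -0.    ] turn [ 0.0003 -0.0008 -0.0002]
```

Request:
servo_tool([
  [40,0.0291,-0.0138,0,0,0,0],
  [40,0.0291,-0.0138,0,0,0,0],
  [40,0.0291,-0.0138,0,0,0,0],
  [40,0.0291,-0.0138,0,0,0,0],
  [40,0.0291,-0.0138,0,0,0,0],
  [40,0.0291,-0.0138,0,0,0,0],
  [40,0,0,0,0,0,0.143],
  [40,0,0,0,0,0,0.143],
])

```text
time_s: 16.4
ee_pos: [0.6863, 0.0574, 0.1493]
eef_rot: [3.141, 0.003, -0.138]
force: [-1.1, -0.5, -1.3]
grip_width: 0.0517
grip_force: 15.0
```

Request:
servo_tool([
  [40,0,0,0.02,0,0,0],
  [40,0,0,0.03,0,0,0],
  [40,0,0,0.03,0,0,0],
  [40,0,0,0.025,0,0,0],
  [40,0,0,0.015,0,0,0],
  [40,0,0,0.01,0,0,0],
  [40,0,0,0.004,0,0,0],
  [40,0,0,0,0,0,0],
])

```text
time_s: 17.4
ee_pos: [0.6869, 0.0571, 0.0178]
eef_rot: [-3.142, -0.001, -0.134]
force: [0.5, 0.0, -1.5]
grip_width: 0.0519
grip_force: 15.0
```

Run:
```python
from h import *
to(.687,.057,.0122,-.134)
c=ctrl.camera("top");save({"pixels":cv2.resize(c["pixels"][140:280,200:380],None,fx=4,fy=4)},"t4")
```

```text
pos [0.6869 0.0571 0.0178] [-3.142e+00 -1.000e-03 -1.340e-01] t 17.4 F [ 0.47  0.04 -1.49] w 0.0519 shift [0.0001 0.0001 0.0056] turn [-0.0001 -0.0005  0.0002]
```

View pics/t4.png

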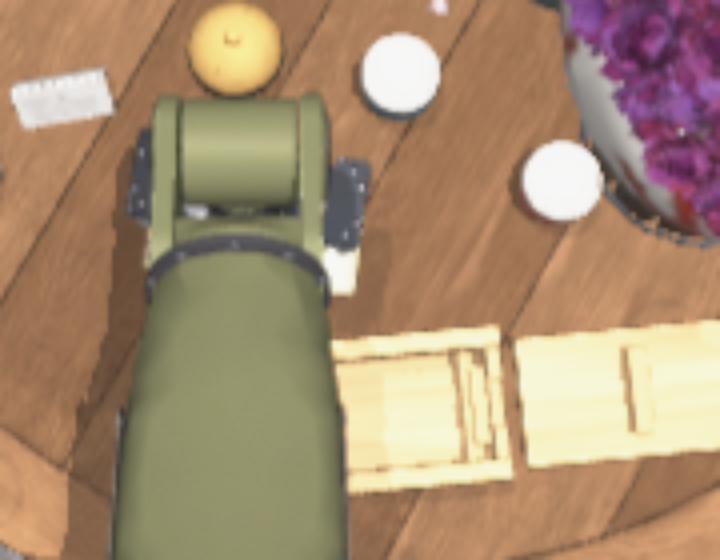

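The arm hides the tray in this view. The lid lies clear of the box at (620,390). The last 5 mm down go slowly.

Request:
servo_tool([
  [40,0,0,0.002,0,0,0],
  [40,0,0,0.0015,0,0,0],
  [40,0,0,0.001,0,0,0],
  [40,0,0,0.001,0,0,0],
  [40,0,0,0,0,0,0],
  [40,0,0,0,0,0,0],
  [40,0,0,0,0,0,0],
  [40,0,0,0,0,0,0],
])

```text
time_s: 18.45
ee_pos: [0.6868, 0.0571, 0.0121]
eef_rot: [-3.142, -0.0, -0.134]
force: [-0.5, -1.0, 1.6]
grip_width: 0.052
grip_force: 15.0
```

Contact. I'll release the soap and go back up.

Request:
servo_tool([
  [75,0,0,0,0,0,0],
  [75,0,0,0,0,0,0],
  [75,0,0,0,0,0,0],
  [75,0,0,0,0,0,0],
  [75,0,0,0,0,0,0],
  [75,0,0,0,0,0,0],
  [75,0,0,0,0,0,0],
  [75,0,0,-0.01,0,0,0],
])

```text
time_s: 19.45
ee_pos: [0.6863, 0.0571, 0.0216]
eef_rot: [3.141, 0.001, -0.134]
force: [-0.1, -0.6, 0.6]
grip_width: 0.0703
grip_force: 0.0
```

Request:
servo_tool([
  [75,0,0,-0.02,0,0,0],
  [75,0,0,-0.03,0,0,0],
  [75,0,0,-0.04,0,0,0],
  [75,0,0,-0.04,0,0,0],
  [75,0,0,-0.01,0,0,0],
  [75,-0.05,0,0,0,0,0],
  [75,-0.05,0,0,0,0,0],
  [75,0,0,0,0,0,0],
])

```text
time_s: 20.45
ee_pos: [0.5848, 0.0709, 0.1618]
eef_rot: [3.141, 0.002, -0.133]
force: [0.7, -0.0, 0.4]
grip_width: 0.0702
grip_force: 0.0
```

Run:
```python
from h import *
to(.6,.057,.15,-.134)
c=ctrl.camera("wrist");save(c,"w5");W=world(c)
m=(abs(W[...,0]-.686)<.08)&(abs(W[...,1]-.057)<.08)&(W[...,2]>.026)&(W[...,2]<.045)
p=W[m];print(len(p),cv2.minAreaRect(p[:,:2].astype(np.float32)*1000),np.median(p[:,2]),p[:,2].std())
```

```text
pos [0.5848 0.0709 0.1618] [ 3.141e+00  2.000e-03 -1.330e-01] t 20.45 F [ 0.66 -0.03  0.35] w 0.0702 shift [0.0169 0.0118 0.0117] turn [0.0003 0.0021 0.0006]
4208 ((686.0777587890625, 56.66847229003906), (52.21625900268555, 77.10323333740234), 82.61736297607422) 0.03378188392554074 0.0008162209219255242
```

View pics/w5.png

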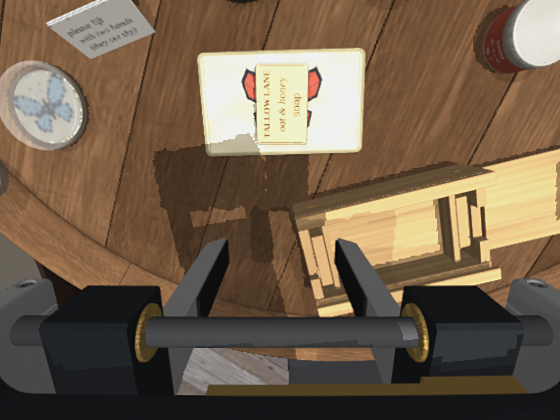

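The soap lies flat in the middle of the tray at (282,103), label up, and the lid is flat beside the box. I'll hand it in.

```bash
python3 -c "
from station import ctrl
print(ctrl.hand_in())"
```

```text
the job is handed in; nothing more can be done
None
```

I slid the lid out at the box's -y end and laid it flat, right way up, on the bare table, then set the soap down label up in the middle of the tray (about 1 mm off centre by camera) and handed the job in at about 21 s; the hand-in returned no verdict.

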